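# Unload the thread winder

## Task

The winder has finished: unload it. First slide the safety catch on its control head fully aside, press the release button under it fully home so that the claws let go of the spools, then lift every spool off its spindle and stand it upright in the carton, one to a cell. Leave the safety catch slid back fully over the button, and do not push the other things about.

Things in the scene. Friction and masses are not known exactly. Their poses are not given: they have to be found in the camera images.
- winder: white thread winder, fixed, 130 mm (x) by 412 mm (y). Origin: centre of its underside, z up, x away from the robot. Deck 34 mm high; 4 upright spindles 20 mm across at y = 166, 94, 22, -50 mm, x = 0. Behind (x 40 to 64 mm) a hood 54 mm high with wire eyelets to 80 mm. Control head at y -88 to -206 mm, 80 mm high, with two rails along y at x = +-34 mm, 98 mm high, the catch between them
- spindle_1 (a point): tip of a winder spindle, 92 mm above the deck (126 mm above the worktop); a spool is free once its underside is above this
- spindle_2 (a point): tip of a winder spindle, 92 mm above the deck (126 mm above the worktop); a spool is free once its underside is above this
- spindle_3 (a point): tip of a winder spindle, 92 mm above the deck (126 mm above the worktop); a spool is free once its underside is above this
- spindle_4 (a point): tip of a winder spindle, 92 mm above the deck (126 mm above the worktop); a spool is free once its underside is above this
- catch (a joint): safety catch: a black shutter plate 60 x 48 mm that covers the release button; 0 = closed over the button, 0.046 = fully open (m). It slides along the winder's -y (away from the spindles) and stays where it is left (friction about 1.5 N)
- catch_tab (a point): top centre of the catch's upright tab, which moves with the catch: the tab is 36 mm along the winder's x, 12 mm along its y and stands 23 mm above the shutter plate; it can be pinched across y from above or pushed
- release_button (a joint): release button: 0 = out, 0.006 = fully home (m). Pressed straight down with about 3 to 5 N; it stays home when let go (until the winder is next started)
- button_top (a point): centre of the top face of the round button, 34 mm across, 9 mm above the control head's top when out and 3 mm when home; it lies below the shutter plate when the catch is closed
- claws (a joint): the four steel claws that reach out of the hood over the spools' base flanges: 0 = holding, 0.014 = drawn clear (m). The button drives them: they are clear when it is home
- spool_a: one of two to four equal thread spools on the winder (None = absent). Origin: centre of its underside, z up. Base flange 60 mm across, 5 mm thick; bare tube 34 mm across; cream thread 54 mm across from 15 to 85 mm height (stiff: grip here across the diameter); tube top at 98 mm. Bore 26 mm, 150 g. Starts on the deck on any one spindle, a claw over its flange
- spool_b: one of two to four equal thread spools on the winder (None = absent). Origin: centre of its underside, z up. Base flange 60 mm across, 5 mm thick; bare tube 34 mm across; cream thread 54 mm across from 15 to 85 mm height (stiff: grip here across the diameter); tube top at 98 mm. Bore 26 mm, 150 g. Starts on the deck on any one spindle, a claw over its flange
- spool_c: one of two to four equal thread spools on the winder (None = absent). Origin: centre of its underside, z up. Base flange 60 mm across, 5 mm thick; bare tube 34 mm across; cream thread 54 mm across from 15 to 85 mm height (stiff: grip here across the diameter); tube top at 98 mm. Bore 26 mm, 150 g. Starts on the deck on any one spindle, a claw over its flange
- spool_d: one of two to four equal thread spools on the winder (None = absent). Origin: centre of its underside, z up. Base flange 60 mm across, 5 mm thick; bare tube 34 mm across; cream thread 54 mm across from 15 to 85 mm height (stiff: grip here across the diameter); tube top at 98 mm. Bore 26 mm, 150 g. Starts on the deck on any one spindle, a claw over its flange
- carton: loose shallow brown carton, open on top, 190 x 190 mm and 34 mm high, walls and partitions 4 mm, floor 4 mm, parted into 2 x 2 cells of 89 mm. Origin: centre of its underside; x and y along its sides, z up
- cell_1 (a point): centre of the floor of one carton cell, 46.5 mm from the carton's middle along each side, 4 mm above its underside
- cell_2 (a point): centre of the floor of one carton cell, 46.5 mm from the carton's middle along each side, 4 mm above its underside
- cell_3 (a point): centre of the floor of one carton cell, 46.5 mm from the carton's middle along each side, 4 mm above its underside
- cell_4 (a point): centre of the floor of one carton cell, 46.5 mm from the carton's middle along each side, 4 mm above its underside
- tape_measure: round yellow tape measure, 58 mm across, 22 mm high, between winder and carton; leave alone
- stapler: red stapler, 150 x 40 x 45 mm, at the back; leave alone
- stamp: hand stamp with a turned handle, 24 x 44 x 70 mm, at the back left; leave alone
- pin_tin: round cream tin, 90 mm across, 32 mm high, at the back left; leave alone
- tea_mug: white mug, 92 mm across, 95 mm high, at the back right; leave alone
Not all that is in view belongs to the job. What is shaped like the spool_c but blue is not meant.

How it is judged:
By the outcome, as a careful person would: the job done as asked, in the order asked, and still so for the second after the job is handed in, with the robot touching nothing.
Of spool_a, spool_b, spool_c, spool_d only 2 to 4 are there at a start; the rules pass over those that are not, and their reading is None.
At some moment in a run one of carton may be knocked a few centimetres aside while the robot is not near it.
Once in a run the grip may slacken for a moment while it holds something.
It also fails if it takes over 210 s, if anything falls off the work surface, if the arm or the gripper's body presses on something with over 40 N, if the wrist force passes 120 N, or if a joint passes its speed limit or range.

## Robot

A 6-joint arm with a two-finger parallel gripper is mounted at the origin on a cart in front of the work surface, level with it; the furniture and walls round the work are solid. World frame = base frame: x ahead of the robot, y to its left, z up, the work surface at z = 0. Lengths are in m, angles in degrees, forces in N, time in s.
With the tool pointing down it reaches from about 0.35 to 0.975 m from the base axis. Payload 7.1 kg.
Tool frame: the origin (TCP) lies midway between the tips of the shut fingers; the grasp point (between the pads) lies 19 mm behind it; z points along the fingers, y is the line along which they close (so a half turn about z gives the same grasp; the last joint's range is limited). The gripper opens to 88 mm and grips with 3 to 60 N. Pads are 20 mm wide; open, the fingers measure 115 mm over their backs; the gripper's body (75 mm by 178 mm) begins 61 mm behind the grasp point.
Start: joints at [64.802, 24.242, 93.386, -0, 62.372, -1.089], TCP at [0.255, 0.57, 0.185] pointing down, gripper open.
Joint ranges: [-172.04, 172.04], [-51.8, 120.97], [4.93, 147.93], [-75.15, 255.16], [6.16, 154.13], [-145.62, 145.62]. Speed limits (degrees/s): [136.94, 136.94, 172.46, 180, 180, 180].

## Interface

Orientations are given as [roll, pitch, yaw] about the fixed x, y, z axes, in that order (R = Rz(yaw) Ry(pitch) Rx(roll)).
In Python, from station import * gives the robot as it stands.
- The arm moves only by the shell command python3 -m pendant 'ROWS' [FORCE]. ROWS is JSON, a list of rows, each a list of 7 numbers: the shift along the tool's x, y, z in cm, then the turn, a rotation vector about the tool's x, y, z in rad, then the closure in counts, from 0 (fully open) to 255 (shut). A call has exactly 8 rows; each row is the pose to reach, as a shift and turn from the pose commanded when the call began, along the tool's axes at that moment; what a row does not reach only later rows make up. A row lasts 1/10 s, in which the tool goes at most 50 mm and 8.59 degrees, less where a joint would pass 70% of its speed; a pose out of reach is approached as far as the arm can. A call with a gripper value outside its range is refused whole. The fingers move at their own pace and stop on an object; FORCE is the grip in N (left out, the last holds). Time passes only in rows, so rows that repeat a pose let the fingers close, or fill a call up. It gives the time, the measured TCP pose, the force, the opening and the grip force at its end, in the units of the state.
- get_state(): the state, without advancing time (a new reading comes with each control period).
- read_camera(name): name is "scene" or "top" or "wrist"; returns (picture, depth): 384x512x3 uint8, red, green, blue; 384x512 float32, m along the optical axis (not along the pixel's ray), 0 where there is no reading.
- get_calibration(name): a dict with "fov_y" (degrees; the focal length in pixels is half the picture's height over the tangent of half this angle, whatever the lens; pixels are square), "cx", "cy" (the principal point, pixels), "world_to_cam" (4x4, takes a point from world to camera coordinates). Camera axes: x right, y down, z forward; pixel columns grow to the right and rows downward; lengths in m; the calibration is good to about 2 mm. A picture is of the moment at which its call begins: read the wrist's pose just before it. get_calibration takes no time and is no camera call; for the wrist camera it gives the pose at the moment of the call.
- job_done(): hands the job in; it is judged then, once.
The state is a dict: "time": time; "joints": joint angles; "dq": joint speeds; "tau": joint torques, N m; "position": TCP position; "tcp_rot": TCP orientation; "ft_force": force on the tool from outside, world axes, zero at the start; "moment": the same for the moment, N m; "grip_width": finger opening in m; "gripper_force": force on a finger pad.
Only numpy, scipy, OpenCV 4.12 (cv2) and the standard library are available. Lean on these libraries where they do the work, as an engineer would, in place of code of your own. Each camera call takes 0.05 s, during which the arm holds its last target. There are 200 camera calls.

## Working session

There is one attempt and no reset: what is moved stays moved. The work goes in short steps, Python scripts to look and compute and a shell command to move; the robot and the scene stay as the last step left them, time stands still between calls to the robot, and variables do not carry over. Pictures are saved under pics/ and viewed, at most 14 in all, crops included, and the job is handed in when it is done.

```bash
ls; mkdir -p pics; cat > h.py <<'E'
from station import *
import numpy as np, cv2
from scipy.spatial.transform import Rotation as R
def snap(n,f=None):
    c=get_calibration(n); p,d=read_camera(n)
    if f: cv2.imwrite('pics/'+f,p[:,:,::-1])
    return c,p,d
def K(c): return 192/np.tan(np.radians(c['fov_y'])/2)
def cloud(c,d):
    f=K(c); v,u=np.mgrid[0:384,0:512]
    P=np.stack([(u-c['cx'])/f*d,(v-c['cy'])/f*d,d,np.ones_like(d)],-1)
    return (P@np.linalg.inv(np.array(c['world_to_cam'])).T)[...,:3]
def ray(c,u,v,z):
    f=K(c); M=np.linalg.inv(np.array(c['world_to_cam'])); r=M[:3,:3]@[(u-c['cx'])/f,(v-c['cy'])/f,1]; o=M[:3,3]
    return o+r*(z-o[2])/r[2]
def Rt():
    s=get_state(); return np.array(s['position']),R.from_euler('xyz',s['tcp_rot'],degrees=True)
E
python3 - <<'E'
from h import *
s=get_state(); print(s)
for n in('scene','top'):
    c,p,d=snap(n,n+'0.png'); print(n,c)
    print((d==0).mean())
    np.savez(n+'0.npz',P=cloud(c,d),p=p)
E
```

```text
pics
{'time': 0.0, 'joints': array([ 6.48020009e+01,  2.42840302e+01,  9.34327366e+01,  1.75402008e-03,
        6.23692184e+01, -1.09084759e+00]), 'dq': array([ 0.06041744, -0.06734635,  0.0403634 , -0.08234161,  0.01882082,
       -0.00717485]), 'tau': array([ 6.08802075e-04, -5.44628584e+01, -2.73661691e+01,  6.43292628e-02,
        2.28561455e-02, -1.64377784e-04]), 'position': array([0.25500763, 0.56994089, 0.18409715]), 'tcp_rot': array([-1.79914060e+02, -3.18944127e-03,  1.55892031e+02]), 'ft_force': array([-0.69450072,  0.04671037,  0.48946528]), 'moment': array([0.00395223, 0.0163421 , 0.0129715 ]), 'gripper_force': 0.0, 'grip_width': 0.08749877152131413}
scene {'fov_y': 43.47491683956575, 'cx': 256.5825561081107, 'cy': 193.919599037078, 'world_to_cam': array([[ 0.4111742 , -0.91144548,  0.01424467, -0.21476831],
       [-0.75292623, -0.34838837, -0.55832574,  0.49820479],
       [ 0.51384615,  0.21884396, -0.82949952,  1.13198533],
       [ 0.        ,  0.        ,  0.        ,  1.        ]])}
0.0037333170572916665
top {'fov_y': 44.80113669952837, 'cx': 248.6530904385436, 'cy': 188.58483676607534, 'world_to_cam': array([[-0.01238623, -0.99987905,  0.00940556, -0.01248522],
       [-0.99246612,  0.01114668, -0.12201127,  0.58919325],
       [ 0.12189167, -0.01084596, -0.99248415,  1.67402821],
       [ 0.        ,  0.        ,  0.        ,  1.        ]])}
0.0040283203125
```

View pics/scene0.png

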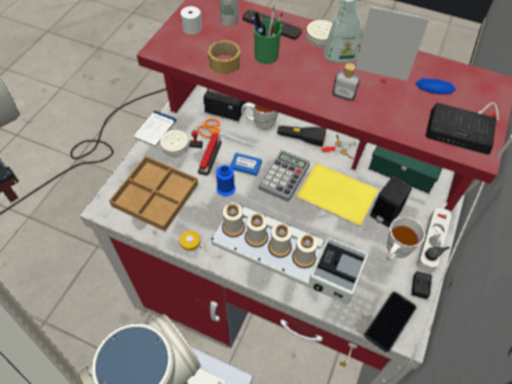

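View pics/top0.png

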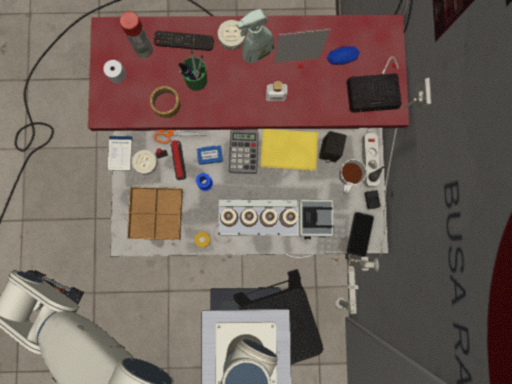

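```bash
python3 - <<'E'
from h import *
a=np.load('top0.npz'); P,p=a['P'],a['p']
def comps(m,mn=15):
    n,l,st,ce=cv2.connectedComponentsWithStats(m.astype(np.uint8))
    for i in range(1,n):
        if st[i,4]>mn:
            q=P[l==i]; print(st[i,4],ce[i].round(),np.median(q,0).round(4),(q[:,:2].min(0).round(3)),(q[:,:2].max(0).round(3)))
reg=(P[...,0]>.3)&(P[...,0]<.8)&(abs(P[...,1])<.65)
print('high');comps(reg&(P[...,2]>.115)&(P[...,2]<.15))
print('rails');comps(reg&(P[...,2]>.088)&(P[...,2]<.112)&(P[...,1]<-.1))
print('hd');comps(reg&(P[...,2]>.07)&(P[...,2]<.14)&(P[...,1]<-.1))
print('table',np.median(P[245:250,220:300].reshape(-1,3),0), 'shelf',P[122,250])
h=cv2.cvtColor(p,cv2.COLOR_RGB2HSV); br=(h[...,0]>8)&(h[...,0]<20)&(h[...,1]>90)&reg&(P[...,1]>.2)
br=cv2.morphologyEx(br.astype(np.uint8),cv2.MORPH_CLOSE,np.ones((5,5)))
n,l,st,ce=cv2.connectedComponentsWithStats(br); i=1+st[1:,4].argmax()
r=cv2.minAreaRect(np.argwhere(l==i)[:,::-1].astype(np.float32)); print(r,st[i])
c=get_calibration('top'); b=np.array([ray(c,u,v,.034) for u,v in cv2.boxPoints(r)]); print(b.round(4),b.mean(0))
ye=(h[...,0]>20)&(h[...,0]<32)&(h[...,1]>150)&reg; comps(ye)
bl=(h[...,0]>105)&(h[...,0]<125)&(h[...,1]>150)&reg; comps(bl)
cv2.imwrite('pics/crop.png',cv2.resize(p[190:250,115:345,::-1],None,fx=3.4,fy=3.4,interpolation=2))
E
```

```text
high
485 [399. 196.] [ 0.5498 -0.5408  0.1332] [ 0.302 -0.545] [ 0.786 -0.521]
345 [335. 143.] [ 0.7377 -0.3263  0.119 ] [ 0.692 -0.363] [ 0.782 -0.287]
152 [228. 215.] [0.4869 0.0541 0.1204] [0.463 0.03 ] [0.512 0.079]
144 [249. 216.] [ 0.4831 -0.0154  0.1213] [ 0.459 -0.043] [0.507 0.009]
138 [269. 216.] [ 0.4821 -0.0881  0.12  ] [ 0.458 -0.113] [ 0.507 -0.064]
147 [290. 216.] [ 0.4812 -0.1605  0.1214] [ 0.457 -0.185] [ 0.506 -0.136]
25 [315. 216.] [ 0.48   -0.2472  0.1202] [ 0.463 -0.252] [ 0.494 -0.241]
rails
18 [393. 132.] [ 0.7823 -0.5405  0.0993] [ 0.763 -0.543] [ 0.796 -0.538]
76 [329. 151.] [ 0.7003 -0.303   0.103 ] [ 0.688 -0.345] [ 0.781 -0.286]
270 [397. 206.] [ 0.5094 -0.5409  0.1003] [ 0.301 -0.544] [ 0.748 -0.538]
40 [358. 164.] [ 0.6743 -0.4203  0.0926] [ 0.633 -0.438] [ 0.685 -0.369]
26 [357. 182.] [ 0.5981 -0.4066  0.0949] [ 0.591 -0.434] [ 0.626 -0.373]
347 [313. 217.] [ 0.4788 -0.2365  0.0965] [ 0.436 -0.308] [ 0.517 -0.205]
hd
918 [397. 199.] [ 0.5368 -0.5409  0.1059] [ 0.3   -0.545] [ 0.798 -0.52 ]
522 [334. 145.] [ 0.7316 -0.3222  0.1169] [ 0.687 -0.368] [ 0.78
[... 250 characters left out ...]
0.4821 -0.1053  0.1184] [ 0.462 -0.113] [ 0.503 -0.101]
table [ 3.75679424e-01 -5.53773537e-02  1.47906863e-04] shelf [ 0.77380406 -0.02375516  0.27953644]
((154.48123168945312, 213.15660095214844), (52.664215087890625, 51.69318771362305), 1.6365771293640137) [ 128  187   54   53 2705]
[[0.4131 0.4216 0.034 ]
 [0.6017 0.4198 0.034 ]
 [0.5939 0.2269 0.034 ]
 [0.4054 0.2313 0.034 ]] [0.50352022 0.32489252 0.034     ]
1811 [290. 150.] [ 0.7351 -0.1766  0.0083] [ 0.381 -0.277] [ 0.8   -0.001]
138 [202. 239.] [0.4073 0.153  0.0196] [ 0.381 -0.001] [0.433 0.179]
158 [210. 155.] [0.7123 0.1237 0.0154] [ 0.381 -0.001] [0.752 0.168]
182 [204. 182.] [0.6091 0.1405 0.0832] [ 0.381 -0.001] [0.642 0.168]
```

View pics/crop.png

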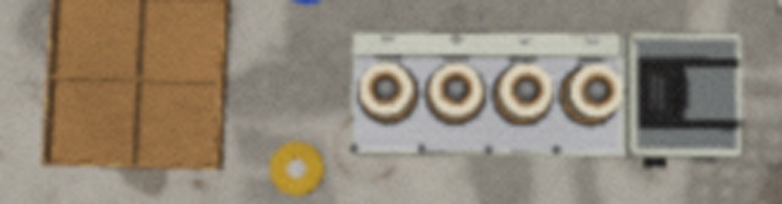

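```bash
cat >> h.py <<'E'
def go(x,y,z,yaw,src=None):
    p,r=Rt(); T=R.from_euler('xyz',[180,0,yaw],degrees=True)
    print('shift cm',(r.inv().apply(np.array([x,y,z])-p)*100).round(2),'turn',(r.inv()*T).as_rotvec().round(3))
E
python3 -c "
from h import *
go(.479,-.247,.2,178.6)"
```

```text
shift cm [-53.82 -65.43  -1.49] turn [-0.001 -0.    -0.396]
```

```bash
python3 -m pendant '[[-10,-12,-1.5,0,0,-0.13,0],[-53.8,-65.4,-1.5,0,0,-0.396,0],[-53.8,-65.4,-1.5,0,0,-0.396,0],[-53.8,-65.4,-1.5,0,0,-0.396,0],[-53.8,-65.4,-1.5,0,0,-0.396,0],[-53.8,-65.4,-1.5,0,0,-0.396,0],[-53.8,-65.4,-1.5,0,0,-0.396,0],[-53.8,-65.4,-1.5,0,0,-0.396,0]]' 30; python3 -c "
from h import *
go(.479,-.247,.2,178.6)"
```

```text
time: 0.9
position: [0.361, 0.1831, 0.1942]
tcp_rot: [-180.0, 0.0, 178.6]
ft_force: [0.2, 0.1, 1.1]
grip_width: 0.0879
gripper_force: 0.0
shift cm [-12.83 -42.71  -0.58] turn [-0.  0.  0.]
```

```bash
python3 -m pendant '[[-12.8,-42.7,-0.6,0,0,0,120],[-12.8,-42.7,-0.6,0,0,0,120],[-12.8,-42.7,-0.6,0,0,0,120],[-12.8,-42.7,-0.6,0,0,0,120],[-12.8,-42.7,-0.6,0,0,0,120],[-12.8,-42.7,-0.6,0,0,0,120],[-12.8,-42.7,-0.6,0,0,0,120],[-12.8,-42.7,-0.6,0,0,0,120]]' ; python3 -m pendant '[[0,0,0,0,0,0,120],[0,0,0,0,0,0,120],[0,0,0,0,0,0,120],[0,0,0,0,0,0,120],[0,0,0,0,0,0,120],[0,0,0,0,0,0,120],[0,0,0,0,0,0,120],[0,0,0,0,0,0,120]]'; python3 -c "
from h import *
go(.479,-.247,.2,178.6)
c,p,d=snap('wrist','w1.png');P=cloud(c,d);np.savez('w1.npz',P=P,p=p)
q=P[(P[...,2]>.112)&(P[...,2]<.128)&(P[...,1]<-.21)&(P[...,1]>-.3)]
if len(q): print(len(q),q.mean(0),np.percentile(q,[2,98],axis=0))
print(c['world_to_cam'])"
```

```text
time: 1.7
position: [0.4664, -0.203, 0.1994]
tcp_rot: [180.0, -0.0, 178.5]
ft_force: [1.7, -0.5, -0.1]
grip_width: 0.0465
gripper_force: 0.0
time: 2.5
position: [0.4665, -0.2006, 0.1996]
tcp_rot: [-180.0, 0.0, 178.6]
ft_force: [0.4, -0.2, -1.0]
grip_width: 0.0464
gripper_force: 0.0
shift cm [-1.36 -4.61 -0.04] turn [-0.  0.  0.]
384 [ 0.47671444 -0.24720227  0.11713193] [[ 0.46106013 -0.25335559  0.11303095]
 [ 0.49319266 -0.24190525  0.11895499]]
[[ 2.43383393e-02  9.99703520e-01 -7.19956970e-04  1.89506026e-01]
 [ 9.69773055e-01 -2.34347499e-02  2.42880701e-01 -4.89437868e-01]
 [ 2.42791820e-01 -6.60950777e-03 -9.70055899e-01  2.88969822e-01]
 [ 0.00000000e+00  0.00000000e+00  0.00000000e+00  1.00000000e+00]]
```

View pics/w1.png

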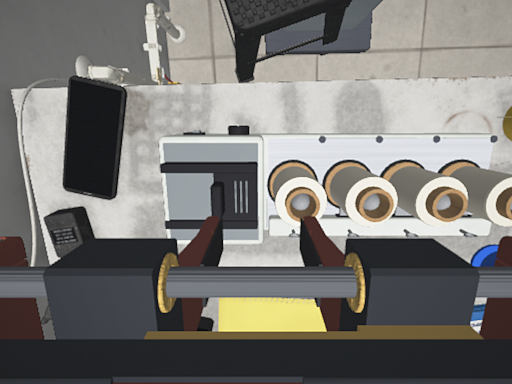

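```bash
python3 -m pendant '[[-1.25,-4.65,0,0,0,0,120],[-1.25,-4.65,0,0,0,0,120],[-1.25,-4.65,3,0,0,0,120],[-1.25,-4.65,6,0,0,0,120],[-1.25,-4.65,8,0,0,0,120],[-1.25,-4.65,9.5,0,0,0,120],[-1.25,-4.65,9.5,0,0,0,255],[-1.25,-4.65,9.5,0,0,0,255]]' 20; python3 -m pendant '[[0,0,0,0,0,0,255],[0,0,0,0,0,0,255],[0,0,0,0,0,0,255],[0,0,0,0,0,0,255],[0,0,0,0,0,0,255],[0,0,0,0,0,0,255],[0,0,0,0,0,0,255],[0,0,0,0,0,0,255]]'
```

```text
time: 3.35
position: [0.4778, -0.2475, 0.1047]
tcp_rot: [180.0, -0.0, 178.6]
ft_force: [-0.7, -1.0, 0.6]
grip_width: 0.034
gripper_force: 0.0
time: 4.15
position: [0.4778, -0.2476, 0.1045]
tcp_rot: [-180.0, -0.0, 178.6]
ft_force: [-0.1, -0.4, -0.2]
grip_width: 0.0006
gripper_force: 0.0
```

```bash
python3 -c "
from h import *
c,p,d=snap('wrist','w2.png')
c,p,d=snap('top');P=cloud(c,d)
q=P[(P[...,2]>.112)&(P[...,2]<.128)&(P[...,1]<-.21)&(P[...,1]>-.32)]
print(len(q))"
```

```text
155
```

View pics/w2.png

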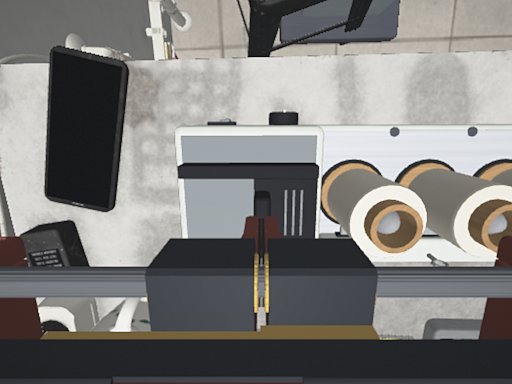

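```bash
python3 -c "
from h import *
print(get_state()['grip_width'],get_state()['gripper_force'],get_state()['position'])
c,p,d=snap('wrist');P=cloud(c,d);f=K(c);W=np.array(c['world_to_cam'])
for z in(.1045,.1235): 
  for x in (.468,.478,.488):
    q=W@[x,-.2476,z,1]; print(x,z,q[:2]/q[2]*f+[c['cx'],c['cy']],q[2])
for v in range(180,250,5): print(v,P[v,262].round(4),P[v,252].round(4),P[v,285].round(4))
cv2.imwrite('pics/w3.png',cv2.resize(p[160:260,190:340,::-1],None,fx=5,fy=5,interpolation=2))
"
```

```text
0.0003945836926617315 0.0 [ 0.47775161 -0.24762741  0.10447554]
0.468 0.1045 [260.94944145 202.13261361] 0.2075334492392112
0.478 0.1045 [261.28742449 215.21787839] 0.2099592255847164
0.488 0.1045 [261.61768692 228.00423387] 0.2123850019302217
0.468 0.1235 [260.92931317 209.99203284] 0.18910137071925176
0.478 0.1235 [261.30007776 224.23704671] 0.19152714706475704
0.488 0.1235 [261.66156802 238.12573476] 0.1939529234102623
180 [ 0.4534 -0.2465  0.0956] [ 0.4564 -0.2545  0.08  ] [ 0.4541 -0.2293  0.0945]
185 [ 0.4573 -0.2466  0.0955] [ 0.4602 -0.2546  0.0811] [ 0.4579 -0.2293  0.0947]
190 [ 0.4606 -0.2466  0.0975] [ 0.4644 -0.2547  0.0808] [ 0.4615 -0.2294  0.0957]
195 [ 0.4603 -0.2467  0.1137] [ 0.469  -0.2549  0.0792] [ 0.4653 -0.2294  0.0959]
200 [ 0.463  -0.2468  0.1169] [ 0.4729 -0.255   0.0804] [ 0.4692 -0.2294  0.0961]
205 [ 0.4664 -0.2468  0.1172] [ 0.4773 -0.2552  0.0798] [ 0.473  -0.2295  0.0963]
210 [ 0.4696 -0.2469  0.1184] [ 0.4816 -0.2553  0.0796] [ 0.477  -0.2295  0.0964]
215 [ 0.4727 -0.247   0.1199] [ 0.4653 -0.2529  0.1417] [ 0.4816 -0.2294  0.0946]
220 [ 0.4665 -0.2469  0.1477] [ 0.4652 -0.2526  0.1509] [ 0.4852 -0.2295  0.0958]
225 [ 0.4669 -0.247   0.1548] [ 0.4653 -0.2523  0.1588] [ 0.4893 -0.2295  0.0958]
230 [ 0.4667 -0.247   0.1628] [ 0.4655 -0.2521  0.1654] [ 0.4931 -0.2296  0.0966]
235 [ 0.4663 -0.247   0.1707] [ 0.465  -0.2519  0.1734] [ 0.4977 -0.2295  0.0957]
240 [ 0.4669 -0.247   0.1754] [ 0.4439 -0.2495  0.2284] [ 0.4438 -0.2401  0.2292]
245 [ 0.4671 -0.247   0.1807] [ 0.4439 -0.2494  0.2319] [ 0.4434 -0.2405  0.2333]
```

View pics/w3.png

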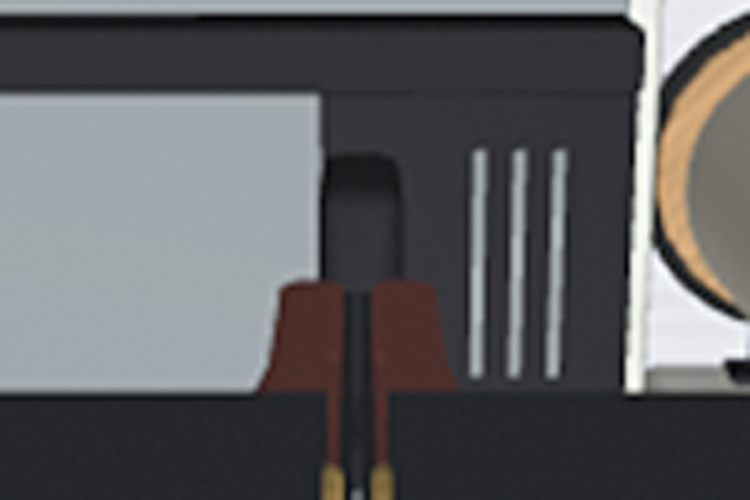

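```bash
python3 -m pendant '[[0,0,0,0,0,0,140],[0,0,0,0,0,0,140],[0,0,0,0,0,0,140],[0,0,0,0,0,0,140],[0,0,0.5,0,0,0,140],[0,0,1,0,0,0,140],[0,0,1.4,0,0,0,140],[0,0,1.4,0,0,0,140]]' 20; python3 -c "
from h import *
c,p,d=snap('wrist','w4.png');P=cloud(c,d)
m=(abs(P[...,0]-.4675)<.006)&(abs(P[...,1]+.2476)<.05)&(P[...,2]>.1)
q=P[m]; 
for v in range(190,240,4):
  q=P[v][m[v]]; print(v,len(q),q.min(0).round(3) if len(q) else '',q.max(0).round(3) if len(q) else '')
c,p,d=snap('scene'); cv2.imwrite('pics/s4.png',cv2.resize(p[190:310,260:420,::-1],None,fx=5,fy=5,interpolation=2))
"
```

```text
time: 5.1
position: [0.4772, -0.2473, 0.0896]
tcp_rot: [180.0, -0.1, 178.6]
ft_force: [-0.9, 0.2, 0.3]
grip_width: 0.0398
gripper_force: 0.0
190 0  
194 0  
198 0  
202 3 [ 0.462 -0.253  0.103] [ 0.463 -0.242  0.109]
206 18 [ 0.462 -0.253  0.112] [ 0.464 -0.241  0.118]
210 19 [ 0.464 -0.253  0.115] [ 0.466 -0.241  0.119]
214 18 [ 0.467 -0.253  0.115] [ 0.468 -0.242  0.118]
218 53 [ 0.464 -0.276  0.114] [ 0.471 -0.219  0.133]
222 56 [ 0.464 -0.276  0.115] [ 0.473 -0.219  0.14 ]
226 42 [ 0.464 -0.276  0.131] [ 0.471 -0.219  0.147]
230 46 [ 0.464 -0.276  0.131] [ 0.473 -0.219  0.152]
234 47 [ 0.464 -0.276  0.136] [ 0.473 -0.219  0.158]
238 51 [ 0.464 -0.276  0.141] [ 0.473 -0.218  0.163]
```

View pics/s4.png

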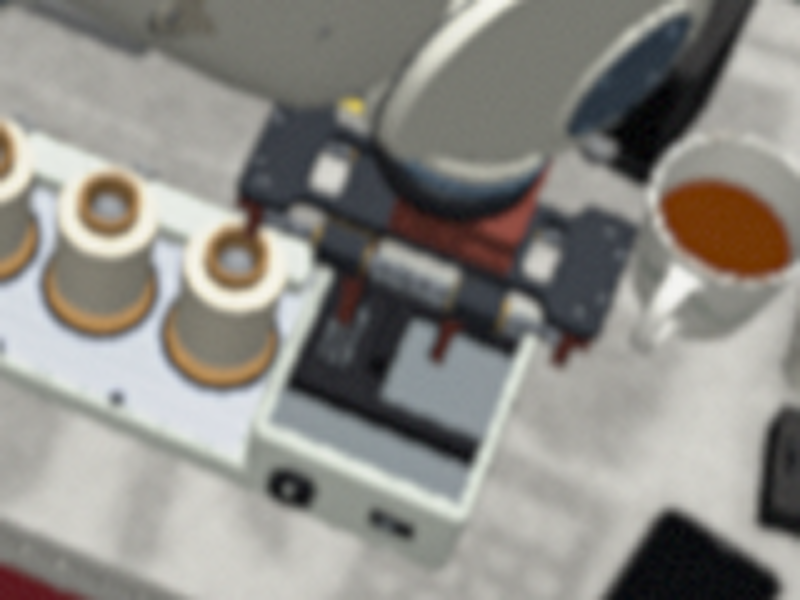

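```bash
python3 -c "
from h import *
c,p,d=snap('scene');P=cloud(c,d)
for u,v in((348,261),(347,259),(348,257),(349,255),(329,253),(330,250),(330,247),(372,260),(373,257),(310,232),(300,250)): print(u,v,p[v,u],P[v,u].round(4))
c,p,d=snap('wrist');P=cloud(c,d)
h=cv2.cvtColor(p,cv2.COLOR_RGB2HSV);m=((h[...,0]<10)|(h[...,0]>170))&(h[...,1]>90)&(h[...,2]<140)
q=P[m&(P[...,2]>.11)&(P[...,0]>.44)]
print(len(q),np.percentile(q,[0,1,50,99],axis=0))
for lo in(-.36,-.28,-.23,-.17): 
  k=q[(q[:,1]>lo)&(q[:,1]<lo+.03)]; print(lo,len(k),k.min(0) if len(k) else '')
"
```

```text
348 261 [94 81 82] [ 0.4663 -0.2732  0.1346]
347 259 [71 48 44] [ 0.4664 -0.2692  0.1421]
348 257 [68 42 41] [ 0.4633 -0.2697  0.1592]
349 255 [65 31 26] [ 0.4647 -0.2702  0.1679]
329 253 [67 38 34] [ 0.4658 -0.2227  0.1376]
330 250 [67 35 32] [ 0.4672 -0.2228  0.1516]
330 247 [70 35 32] [ 0.4662 -0.2208  0.1676]
372 260 [73 42 39] [ 0.4423 -0.3221  0.2263]
373 257 [62 36 33] [ 0.4432 -0.3213  0.2393]
310 232 [73 44 38] [ 0.4464 -0.168   0.2353]
300 250 [154 150 135] [ 0.4572 -0.1505  0.1105]
6549 [[ 0.4419979  -0.32457541  0.12850911]
 [ 0.4429635  -0.32148047  0.13523281]
 [ 0.46615209 -0.26927899  0.21093667]
 [ 0.48531642 -0.17371192  0.22166881]]
-0.36 0 
-0.28 1324 [ 0.45508677 -0.27871049  0.13053559]
-0.23 1327 [ 0.45050965 -0.22704577  0.12850911]
-0.17 0
```

View pics/w4.png

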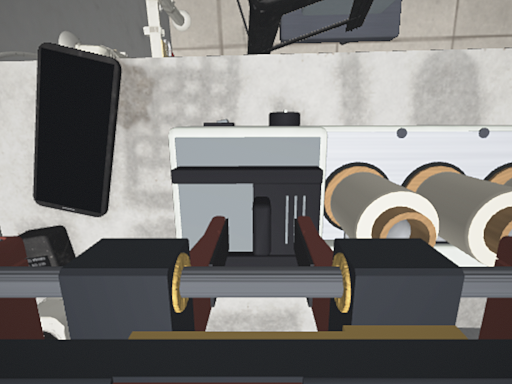

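```bash
python3 -m pendant '[[0,0,0.5,0,0,0,140],[0,0,1,0,0,0,140],[0,0,1.5,0,0,0,140],[0,0,2,0,0,0,140],[0,0,2.2,0,0,0,140],[0,0,2.4,0,0,0,140],[0,0,2.4,0,0,0,140],[0,0,2.4,0,0,0,140]]' 20;  python3 -m pendant '[[0,0,0,0,0,0,255],[0,0,0,0,0,0,255],[0,0,0,0,0,0,255],[0,0,0,0,0,0,255],[0,0,0,0,0,0,255],[0,0,0,0,0,0,255],[0,0,0,0,0,0,255],[0,0,0,0,0,0,255]]'
```

```text
time: 6.1
position: [0.4779, -0.2477, 0.0666]
tcp_rot: [-180.0, 0.0, 178.6]
ft_force: [0.2, -1.1, -0.1]
grip_width: 0.0394
gripper_force: 0.0
time: 6.9
position: [0.4779, -0.2476, 0.0666]
tcp_rot: [-180.0, 0.0, 178.6]
ft_force: [-0.4, 1.1, 2.5]
grip_width: 0.0119
gripper_force: 20.0
```

```bash
python3 -m pendant '[[0,-0.6,0,0,0,0,255],[0,-1.2,0,0,0,0,255],[0,-1.8,0,0,0,0,255],[0,-2.4,0,0,0,0,255],[0,-3,0,0,0,0,255],[0,-3.6,0,0,0,0,255],[0,-4.1,0,0,0,0,255],[0,-4.4,0,0,0,0,255]]' 20;  python3 -m pendant '[[0,-0.1,0,0,0,0,255],[0,-0.2,0,0,0,0,255],[0,-0.25,0,0,0,0,255],[0,-0.25,0,0,0,0,255],[0,-0.25,0,0,0,0,255],[0,-0.25,0,0,0,0,255],[0,-0.25,0,0,0,0,255],[0,-0.25,0,0,0,0,255]]'
```

```text
time: 7.7
position: [0.4768, -0.2922, 0.0666]
tcp_rot: [-180.0, 0.0, 178.6]
ft_force: [0.8, 5.9, 2.7]
grip_width: 0.012
gripper_force: 20.0
time: 8.5
position: [0.4767, -0.2922, 0.0665]
tcp_rot: [179.8, -0.0, 178.5]
ft_force: [2.0, 10.3, 6.7]
grip_width: 0.012
gripper_force: 20.0
```

```bash
python3 -m pendant '[[0,0.2,0,0,0,0,140],[0,0.2,0,0,0,0,140],[0,0.2,0,0,0,0,140],[0,0.2,-2,0,0,0,140],[0,0.2,-5,0,0,0,140],[0,0.2,-8,0,0,0,140],[0,0.2,-11,0,0,0,255],[0,0.2,-11,0,0,0,255]]' 20;  python3 -c "
from h import *
c,p,d=snap('top');P=cloud(c,d)
c,p,d=snap('wrist','w5.png');P=cloud(c,d)
print(c['cx'],c['cy'],K(c))
q=P[(P[...,2]>.112)&(P[...,2]<.125)&(P[...,1]<-.21)&(P[...,1]>-.32)&(P[...,0]>.45)]
print(len(q),q.mean(0),np.percentile(q,[2,98],axis=0))
reg=(P[...,1]<-.2)&(P[...,1]>-.262)&(P[...,0]>.45)&(P[...,0]<.505)
m=reg&(P[...,2]>.0855)&(P[...,2]<.095); q=P[m]
print(len(q),q.mean(0),np.percentile(q,[2,98],axis=0))
"
```

```text
time: 9.3
position: [0.4789, -0.294, 0.1806]
tcp_rot: [-179.8, 0.4, 178.6]
ft_force: [-0.4, -0.4, -0.4]
grip_width: 0.027
gripper_force: 0.0
260.9745870484747 192.93822318905885 285.58824678369473
470 [ 0.4764687  -0.29266032  0.11717403] [[ 0.4600117  -0.29848463  0.11445707]
 [ 0.49353744 -0.28681732  0.11904289]]
1125 [ 0.47798837 -0.23728218  0.09047064] [[ 0.45538355 -0.26100513  0.08669972]
 [ 0.5006704  -0.21482576  0.09490535]]
```

View pics/w5.png

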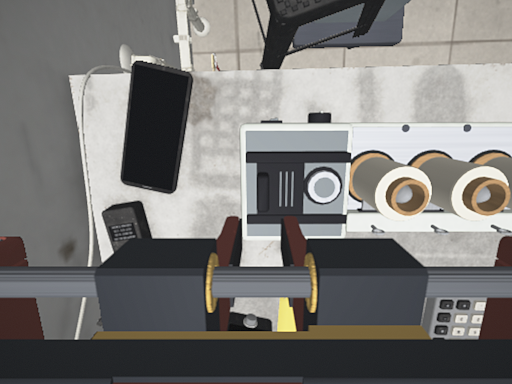

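```bash
python3 -c "
from h import *
c,p,d=snap('wrist')
h=cv2.cvtColor(p,cv2.COLOR_RGB2HSV)
g=cv2.medianBlur(cv2.cvtColor(p,cv2.COLOR_RGB2GRAY),3)
P=cloud(c,d)
C=cv2.HoughCircles(g[150:225,290:352],cv2.HOUGH_GRADIENT,1,20,param1=80,param2=12,minRadius=12,maxRadius=25); print(C)
for k in C[0][:2]: b=ray(c,k[0]+290,k[1]+150,.089); print(b); 
b=ray(c,C[0][0][0]+290,C[0][0][1]+150,.089); print(P[int(C[0][0][1])+150,int(C[0][0][0])+290]); go(b[0],b[1],.1,178.6)
"
```

```text
[[[33.5 37.5 15.5]]]
[ 0.47793352 -0.22828871  0.089     ]
[ 0.4773103  -0.22889315  0.08934229]
shift cm [-0.03  6.38  7.59] turn [ 0.    -0.001 -0.001]
```

```bash
python3 -m pendant '[[0,3,0,0,0,0,255],[0,6.4,0,0,0,0,255],[0,6.4,3,0,0,0,255],[0,6.4,6,0,0,0,255],[0,6.4,9,0,0,0,255],[0,6.4,11,0,0,0,255],[0,6.4,11.4,0,0,0,255],[0,6.4,11.4,0,0,0,255]]' 20; python3 -m pendant '[[0,0,0.1,0,0,0,255],[0,0,0.2,0,0,0,255],[0,0,0.3,0,0,0,255],[0,0,0.4,0,0,0,255],[0,0,0.5,0,0,0,255],[0,0,0.6,0,0,0,255],[0,0,0.7,0,0,0,255],[0,0,0.7,0,0,0,255]]'
```

```text
time: 10.25
position: [0.4771, -0.2277, 0.0611]
tcp_rot: [179.9, -0.2, 178.6]
ft_force: [-0.7, -0.1, 0.2]
grip_width: 0.0007
gripper_force: 0.0
time: 11.05
position: [0.4782, -0.2281, 0.0554]
tcp_rot: [180.0, -0.0, 178.6]
ft_force: [-0.4, -0.0, -0.3]
grip_width: 0.0003
gripper_force: 0.0
```

```bash
python3 -m pendant '[[0,0,0.1,0,0,0,255],[0,0,0.2,0,0,0,255],[0,0,0.3,0,0,0,255],[0,0,0.4,0,0,0,255],[0,0,0.5,0,0,0,255],[0,0,0.5,0,0,0,255],[0,0,0.5,0,0,0,255],[0,0,0.5,0,0,0,255]]'; python3 -m pendant '[[0,0,0.1,0,0,0,255],[0,0,0.2,0,0,0,255],[0,0,0.3,0,0,0,255],[0,0,0.3,0,0,0,255],[0,0,0.3,0,0,0,255],[0,0,0.3,0,0,0,255],[0,0,0.3,0,0,0,255],[0,0,0.3,0,0,0,255]]'
```

```text
time: 11.85
position: [0.4783, -0.2282, 0.0505]
tcp_rot: [-180.0, 0.0, 178.6]
ft_force: [-0.5, -0.1, -0.6]
grip_width: 0.0004
gripper_force: 0.0
time: 12.65
position: [0.4782, -0.2281, 0.0475]
tcp_rot: [180.0, -0.0, 178.6]
ft_force: [1.2, -0.5, 0.3]
grip_width: 0.0003
gripper_force: 0.0
```

```bash
python3 -m pendant '[[0,0,0.05,0,0,0,255],[0,0,0.1,0,0,0,255],[0,0,0.15,0,0,0,255],[0,0,0.2,0,0,0,255],[0,0,0.25,0,0,0,255],[0,0,0.3,0,0,0,255],[0,0,0.3,0,0,0,255],[0,0,0.3,0,0,0,255]]'; python3 -m pendant '[[0,0,0.05,0,0,0,255],[0,0,0.1,0,0,0,255],[0,0,0.15,0,0,0,255],[0,0,0.2,0,0,0,255],[0,0,0.25,0,0,0,255],[0,0,0.3,0,0,0,255],[0,0,0.3,0,0,0,255],[0,0,0.3,0,0,0,255]]'
```

```text
time: 13.45
position: [0.4783, -0.2282, 0.0455]
tcp_rot: [-180.0, 0.0, 178.6]
ft_force: [-3.7, 1.5, 13.3]
grip_width: 0.0005
gripper_force: 6.7
time: 14.25
position: [0.4785, -0.2282, 0.0452]
tcp_rot: [-180.0, 0.0, 178.6]
ft_force: [-13.1, 6.1, 45.9]
grip_width: 0.0003
gripper_force: 22.7
```

```bash
python3 -m pendant '[[0,0,-0.5,0,0,0,255],[0,0,-3,0,0,0,255],[0,0,-6,0,0,0,255],[0,-4,-10,0,0,0,255],[0,-6.4,-13,0,0,0,255],[0,-6.4,-13,0,0,0,255],[0,-6.4,-13,0,0,0,255],[0,-6.4,-13,0,0,0,255]]';  python3 -c "
from h import *
c,p,d=snap('wrist','w6.png');P=cloud(c,d)
cv2.imwrite('pics/w6.png',cv2.resize(p[100:260,200:512,::-1],None,fx=2.5,fy=2.5,interpolation=2))
b=P[(abs(P[...,0]-.4778)<.008)&(abs(P[...,1]+.2283)<.008)]; print(b.mean(0),len(b))
b=P[(abs(P[...,0]-.478)<.02)&(P[...,1]<-.245)&(P[...,1]>-.25)]; print(b.mean(0),len(b))
q=P[(P[...,2]>.112)&(P[...,2]<.125)&(P[...,1]<-.21)&(P[...,1]>-.32)&(P[...,0]>.45)]
print(q.mean(0))
"
```

```text
time: 15.05
position: [0.4756, -0.2909, 0.17]
tcp_rot: [179.9, -0.1, 178.6]
ft_force: [0.1, 0.1, -1.0]
grip_width: 0.0003
gripper_force: 0.0
[ 0.47786659 -0.22827766  0.08336   ] 229
[ 0.47812216 -0.24692887  0.08090156] 147
[ 0.47630921 -0.29288103  0.11733995]
```

View pics/w6.png

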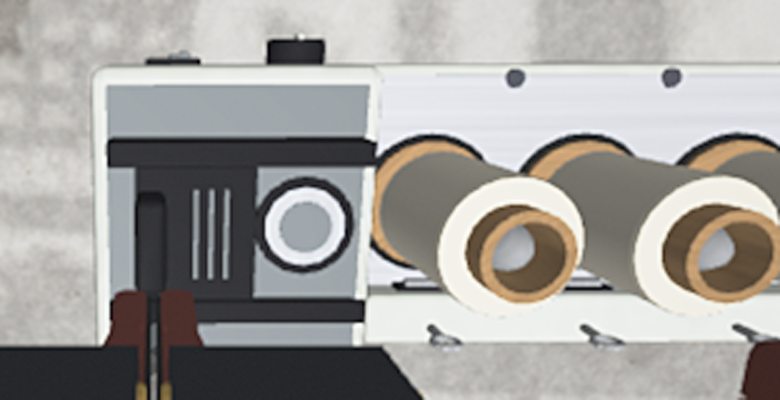

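```bash
python3 -m pendant '[[0,0,0,0,0,0,140],[0,0,0,0,0,0,140],[0,-0.1,3,0,0,0,140],[0,-0.1,6,0,0,0,140],[0,-0.1,8,0,0,0,140],[0,-0.1,9.5,0,0,0,140],[0,-0.1,10.3,0,0,0,140],[0,-0.1,10.3,0,0,0,140]]' 20;  python3 -m pendant '[[0,0,0,0,0,0,255],[0,0,0,0,0,0,255],[0,0,0,0,0,0,255],[0,0,0,0,0,0,255],[0,0,0,0,0,0,255],[0,0,0,0,0,0,255],[0,0,0,0,0,0,255],[0,0,0,0,0,0,255]]'
```

```text
time: 15.9
position: [0.476, -0.2924, 0.0673]
tcp_rot: [179.9, -0.1, 178.6]
ft_force: [-0.4, 0.5, -0.4]
grip_width: 0.0396
gripper_force: 0.0
time: 16.7
position: [0.477, -0.2922, 0.0692]
tcp_rot: [179.9, 0.0, 178.6]
ft_force: [0.7, 4.7, 4.4]
grip_width: 0.0119
gripper_force: 20.0
```

```bash
python3 -m pendant '[[0,0.6,0,0,0,0,255],[0,1.2,0,0,0,0,255],[0,1.8,0,0,0,0,255],[0,2.4,0,0,0,0,255],[0,3,0,0,0,0,255],[0,3.6,0,0,0,0,255],[0,4.1,0,0,0,0,255],[0,4.4,0,0,0,0,255]]' 20;  python3 -m pendant '[[0,0.1,0,0,0,0,255],[0,0.2,0,0,0,0,255],[0,0.3,0,0,0,0,255],[0,0.3,0,0,0,0,255],[0,0.3,0,0,0,0,255],[0,0.3,0,0,0,0,255],[0,0.3,0,0,0,0,255],[0,0.3,0,0,0,0,255]]'
```

```text
time: 17.5
position: [0.4781, -0.249, 0.0692]
tcp_rot: [-180.0, 0.1, 178.6]
ft_force: [-2.8, -1.9, 6.4]
grip_width: 0.0117
gripper_force: 20.0
time: 18.3
position: [0.4782, -0.2461, 0.0687]
tcp_rot: [-180.0, 0.0, 178.6]
ft_force: [0.4, -1.5, 4.5]
grip_width: 0.012
gripper_force: 20.0
```

```bash
python3 -m pendant '[[0,0.1,0,0,0,0,255],[0,0.2,0,0,0,0,255],[0,0.3,0,0,0,0,255],[0,0.3,0,0,0,0,255],[0,0.3,0,0,0,0,255],[0,0.3,0,0,0,0,255],[0,0.3,0,0,0,0,255],[0,0.3,0,0,0,0,255]]'
```

```text
time: 19.1
position: [0.4783, -0.246, 0.0689]
tcp_rot: [-179.7, 0.1, 178.6]
ft_force: [-2.7, -14.6, 1.9]
grip_width: 0.012
gripper_force: 20.0
```

```bash
python3 -m pendant '[[0,-0.25,0,0,0,0,140],[0,-0.25,0,0,0,0,140],[0,-0.25,0,0,0,0,140],[0,-0.25,-2,0,0,0,140],[0,-0.25,-5,0,0,0,140],[0,-0.25,-8,0,0,0,140],[0,-0.25,-10,0,0,0,0],[0,-0.25,-11,0,0,0,0]]' 25;  python3 -m pendant '[[0,4,0,0,0,0.14,0],[0,8,0,0,0,0.28,0],[0,12,0,0,0,0.42,0],[-0.2,16,0,0,0,0.56,0],[-0.3,20,0,0,0,0.7,0],[-0.4,24,0,0,0,0.84,0],[-0.4,28,0,0,0,0.98,0],[-0.4,30,0,0,0,1.12,0]]'; python3 -c "
from h import *
go(.487,.054,.18,88.6)
c,p,d=snap('top');P=cloud(c,d)
q=P[(P[...,2]>.112)&(P[...,2]<.125)&(P[...,1]<-.21)&(P[...,1]>-.32)&(P[...,0]>.45)&(P[...,0]<.51)]
print('tab',len(q),q.mean(0),np.percentile(q,[2,98],axis=0))
"
```

```text
time: 19.9
position: [0.4786, -0.2455, 0.1802]
tcp_rot: [-180.0, 0.1, 178.6]
ft_force: [-0.4, 0.2, -0.0]
grip_width: 0.0523
gripper_force: 0.0
time: 20.7
position: [0.4884, 0.0569, 0.1777]
tcp_rot: [-179.9, -0.1, 114.2]
ft_force: [0.1, -0.2, 0.5]
grip_width: 0.088
gripper_force: 0.0
shift cm [-0.21 -0.24 -0.23] turn [-0.001 -0.001  0.447]
tab 35 [ 0.47911791 -0.24611801  0.11858955] [[ 0.46333433 -0.25218287  0.1122866 ]
 [ 0.49452005 -0.24006895  0.12429654]]
```

```bash
python3 -m pendant '[[-0.2,-0.2,0,0,0,0.14,0],[-0.2,-0.2,0,0,0,0.28,0],[-0.2,-0.2,0,0,0,0.42,0],[-0.2,-0.2,0,0,0,0.447,0],[-0.2,-0.2,0,0,0,0.447,0],[-0.2,-0.2,0,0,0,0.447,0],[-0.2,-0.2,0,0,0,0.447,0],[-0.2,-0.2,0,0,0,0.447,0]]'; python3 -c "
from h import *
c,p,d=snap('wrist','w7.png');P=cloud(c,d)
q=P[(P[...,2]>.112)&(P[...,2]<.14)&(abs(P[...,1]-.054)<.035)&(abs(P[...,0]-.487)<.035)]
print('spool',len(q),q.mean(0),np.percentile(q,[2,98],axis=0))
q=P[(P[...,2]>.126)&(P[...,2]<.14)&(abs(P[...,1]-.054)<.035)&(abs(P[...,0]-.487)<.035)]
print('tube',len(q),q.mean(0),np.percentile(q,[2,98],axis=0))
print(Rt()[0])
"
```

```text
time: 21.55
position: [0.4883, 0.0514, 0.1785]
tcp_rot: [-180.0, 0.0, 88.9]
ft_force: [-0.3, 0.3, -1.0]
grip_width: 0.088
gripper_force: 0.0
spool 2325 [0.48536995 0.05811445 0.12111622] [[0.46147475 0.03254987 0.11392284]
 [0.50914306 0.08063161 0.13167024]]
tube 535 [0.48526674 0.05617772 0.13041352] [[0.46962572 0.04008073 0.12645321]
 [0.50101554 0.0724786  0.13202882]]
[0.48826607 0.0514831  0.17849594]
```

View pics/w7.png

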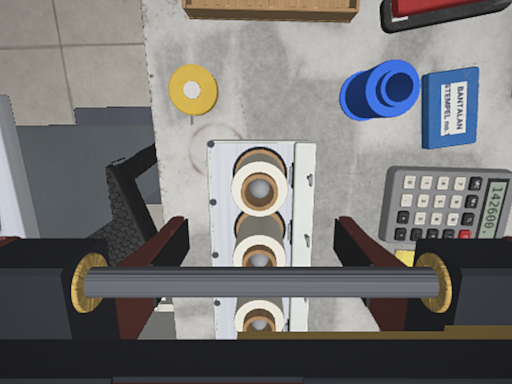

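```bash
python3 -m pendant '[[0.45,-0.3,3,0,0,0,0],[0.45,-0.3,6,0,0,0,0],[0.45,-0.3,8.5,0,0,0,0],[0.45,-0.3,10.5,0,0,0,0],[0.45,-0.3,12,0,0,0,0],[0.45,-0.3,12.9,0,0,0,0],[0.45,-0.3,12.9,0,0,0,0],[0.45,-0.3,12.9,0,0,0,0]]' 30; python3 -m pendant '[[0,0,0,0,0,0,255],[0,0,0,0,0,0,255],[0,0,0,0,0,0,255],[0,0,0,0,0,0,255],[0,0,0,0,0,0,255],[0,0,0,0,0,0,255],[0,0,0,0,0,0,255],[0,0,0,0,0,0,255]]'
```

```text
time: 22.4
position: [0.4857, 0.0561, 0.0499]
tcp_rot: [180.0, -0.0, 88.8]
ft_force: [-0.2, -0.5, 0.1]
grip_width: 0.0879
gripper_force: 0.0
time: 23.2
position: [0.4857, 0.0561, 0.0497]
tcp_rot: [180.0, -0.0, 88.8]
ft_force: [0.9, -0.3, 3.4]
grip_width: 0.0532
gripper_force: 30.0
```

```bash
python3 -m pendant '[[0,0,-0.3,0,0,0,255],[0,0,-0.6,0,0,0,255],[0,0,-0.9,0,0,0,255],[0,0,-1.2,0,0,0,255],[0,0,-1.5,0,0,0,255],[0,0,-1.5,0,0,0,255],[0,0,-1.5,0,0,0,255],[0,0,-1.5,0,0,0,255]]' 30
```

```text
time: 24.0
position: [0.4853, 0.0561, 0.0645]
tcp_rot: [-180.0, 0.0, 88.8]
ft_force: [0.3, 0.4, -0.9]
grip_width: 0.0534
gripper_force: 30.0
```

Free of the claw. Lift on, then check the spool in the grip and re-measure the carton.

```bash
cat >> h.py <<'E'
def carton():
    c,p,d=snap('top'); P=cloud(c,d)
    h=cv2.cvtColor(p,cv2.COLOR_RGB2HSV)
    reg=(P[...,0]>.3)&(P[...,0]<.75)&(P[...,1]>.19)&(P[...,1]<.6)&(P[...,2]<.06)
    br=((h[...,0]>8)&(h[...,0]<20)&(h[...,1]>90)&reg).astype(np.uint8)
    br=cv2.morphologyEx(br,cv2.MORPH_OPEN,np.ones((3,3)))
    cn=np.vstack([k for k in cv2.findContours(br,0,2)[0] if cv2.contourArea(k)>80])
    r=cv2.minAreaRect(cn); b=np.array([ray(c,u,v,.034) for u,v in cv2.boxPoints(r)])[:,:2]
    m=b.mean(0); e=[b[1]-b[0],b[2]-b[1]]; L=[np.linalg.norm(k) for k in e]
    ex=min(e,key=lambda k:abs(k[1])); a=np.arctan2(ex[1],ex[0]); a=(a+np.pi/2)%np.pi-np.pi/2
    print('carton',m.round(4),'yaw',np.degrees(a).round(1),'sides',np.round(L,3))
    C=np.array([[np.cos(a),-np.sin(a)],[np.sin(a),np.cos(a)]])
    for i in(1,-1):
        for j in(-1,1): print((i,j),(m+C@[.0465*i,.0465*j]).round(4))
E
python3 -m pendant '[[0,0,-2,0,0,0,255],[0,0,-4,0,0,0,255],[0,0,-6,0,0,0,255],[0,0,-8,0,0,0,255],[0,0,-10,0,0,0,255],[0,0,-11.5,0,0,0,255],[0,0,-11.5,0,0,0,255],[0,0,-11.5,0,0,0,255]]' 30; python3 -c "
from h import *
carton()
c,p,d=snap('scene');P=cloud(c,d); q=P[(abs(P[...,0]-.485)<.035)&(abs(P[...,1]-.056)<.035)]
print(np.percentile(q[:,2],[1,50]))
cv2.imwrite('pics/s8.png',cv2.resize(p[140:300,100:340,::-1],None,fx=3,fy=3,interpolation=2))
"
```

```text
time: 24.8
position: [0.4852, 0.056, 0.1792]
tcp_rot: [-180.0, 0.0, 88.8]
ft_force: [0.5, 0.0, -2.0]
grip_width: 0.0532
gripper_force: 30.0
carton [0.5043 0.3246] yaw -1.4 sides [0.189 0.191]
(1, -1) [0.5497 0.277 ]
(1, 1) [0.5519 0.3699]
(-1, -1) [0.4567 0.2792]
(-1, 1) [0.459  0.3722]
[-0.75909678  0.25130081]
```

View pics/s8.png

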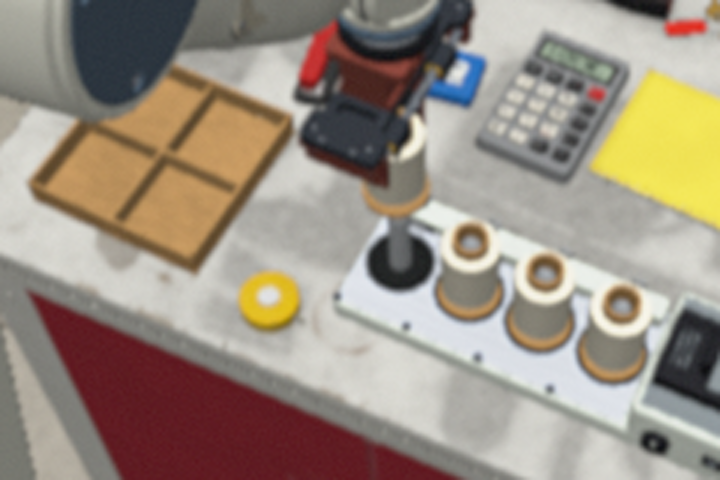

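```bash
python3 -m pendant '[[3,0.6,0,0,0,0,255],[7,1.4,0,0,0,0,255],[11.5,2.2,0,0,0,0,255],[16,3,0,0,0,0,255],[20.5,4,0,0,0,0,255],[25,5,0,0,0,0,255],[29,5.7,0,0,0,0,255],[31.5,6,0,0,0,0,255]]' 30; python3 -m pendant '[[0,0,0,0,0,0,255],[0,0,0,0,0,0,255],[0,0,0,0,0,0,255],[0,0,0,0,0,0,255],[0,0,0,0,0,0,255],[0,0,0,0,0,0,255],[0,0,0,0,0,0,255],[0,0,0,0,0,0,255]]';python3 -c "
from h import *
go(.5519,.3699,.0205,88.6)"
```

```text
time: 25.7
position: [0.5517, 0.3724, 0.1777]
tcp_rot: [-179.9, 0.0, 88.9]
ft_force: [0.9, -0.3, -1.3]
grip_width: 0.0534
gripper_force: 30.0
time: 26.5
position: [0.552, 0.3696, 0.1797]
tcp_rot: [180.0, -0.0, 88.8]
ft_force: [0.2, -0.5, -1.8]
grip_width: 0.053
gripper_force: 30.0
shift cm [ 0.03 -0.02 15.92] turn [ 0.    -0.     0.003]
```

```bash
python3 -m pendant '[[0,0,2.5,0,0,0,255],[0,0,5,0,0,0,255],[0,0,7.5,0,0,0,255],[0,0,10,0,0,0,255],[0,0,12,0,0,0,255],[0,0,13.5,0,0,0,255],[0,0,14.5,0,0,0,255],[0,0,14.8,0,0,0,255]]' 30; python3 -m pendant '[[0,0,0.2,0,0,0,255],[0,0,0.4,0,0,0,255],[0,0,0.6,0,0,0,255],[0,0,0.8,0,0,0,255],[0,0,1,0,0,0,255],[0,0,1.1,0,0,0,255],[0,0,1.1,0,0,0,255],[0,0,1.1,0,0,0,255]]'
```

```text
time: 27.3
position: [0.5516, 0.3695, 0.0306]
tcp_rot: [-179.9, 0.0, 88.8]
ft_force: [0.3, 0.2, -1.6]
grip_width: 0.0534
gripper_force: 30.0
time: 28.1
position: [0.552, 0.3698, 0.0208]
tcp_rot: [180.0, -0.0, 88.8]
ft_force: [-1.1, -0.3, 2.4]
grip_width: 0.0537
gripper_force: 30.0
```

```bash
python3 -m pendant '[[0,0,0,0,0,0,0],[0,0,0,0,0,0,0],[0,0,0,0,0,0,0],[0,0,0,0,0,0,0],[0,0,-3,0,0,0,0],[0,0,-7,0,0,0,0],[0,0,-11,0,0,0,0],[0,0,-15.8,0,0,0,0]]' 30; python3 -m pendant '[[-4,-0.6,0,0,0,0,0],[-9,-1.4,0,0,0,0,0],[-14,-2.2,0,0,0,0,0],[-19,-3,0,0,0,0,0],[-24,-4,0,0,0,0,0],[-29,-5,0,0,0,0,0],[-34,-5.7,0,0,0,0,0],[-38.7,-6,0,0,0,0,0]]';python3 -m pendant '[[0,0,0,0,0,0,0],[0,0,0,0,0,0,0],[0,0,0,0,0,0,0],[0,0,0,0,0,0,0],[0,0,0,0,0,0,0],[0,0,0,0,0,0,0],[0,0,0,0,0,0,0],[0,0,0,0,0,0,0]]'; cat >> h.py <<'E'
def spool(x,y):
    c,p,d=snap('wrist');P=cloud(c,d)
    q=P[(P[...,2]>.126)&(P[...,2]<.14)&(abs(P[...,1]-y)<.03)&(abs(P[...,0]-x)<.03)]
    print('tube',len(q),q.mean(0).round(4),np.percentile(q,[2,98],axis=0).mean(0).round(4))
    m=np.percentile(q,[2,98],axis=0).mean(0); go(m[0],m[1],.0495,88.6)
E
python3 -c "
from h import *
spool(.4835,-.016)
carton()"
```

```text
time: 28.9
position: [0.5511, 0.3692, 0.1789]
tcp_rot: [-179.9, 0.1, 88.8]
ft_force: [0.2, 0.8, 0.8]
grip_width: 0.0878
gripper_force: 0.0
time: 29.7
position: [0.4831, -0.0161, 0.1788]
tcp_rot: [180.0, 0.0, 88.8]
ft_force: [1.1, 1.0, 0.5]
grip_width: 0.0879
gripper_force: 0.0
time: 30.5
position: [0.484, -0.0141, 0.1785]
tcp_rot: [-180.0, 0.0, 88.8]
ft_force: [0.2, -0.0, 0.0]
grip_width: 0.088
gripper_force: 0.0
tube 533 [ 0.4837 -0.0157  0.1304] [ 0.4837 -0.0156  0.1295]
shift cm [-0.14 -0.03 12.9 ] turn [-0.     0.     0.004]
carton [0.5036 0.3249] yaw -0.5 sides [0.188 0.193]
(1, -1) [0.5497 0.278 ]
(1, 1) [0.5505 0.371 ]
(-1, -1) [0.4567 0.2788]
(-1, 1) [0.4575 0.3718]
```

```bash
python3 -m pendant '[[-0.15,0,3,0,0,0,0],[-0.15,0,6,0,0,0,0],[-0.15,0,8.5,0,0,0,0],[-0.15,0,10.5,0,0,0,0],[-0.15,0,12,0,0,0,0],[-0.15,0,12.9,0,0,0,0],[-0.15,0,12.9,0,0,0,0],[-0.15,0,12.9,0,0,0,0]]' 30; python3 -m pendant '[[0,0,0,0,0,0,255],[0,0,0,0,0,0,255],[0,0,0,0,0,0,255],[0,0,0,0,0,0,255],[0,0,0,0,0,0,255],[0,0,0,0,0,0,255],[0,0,0,0,0,0,255],[0,0,0,0,0,0,255]]';  python3 -m pendant '[[0,0,-0.3,0,0,0,255],[0,0,-1,0,0,0,255],[0,0,-3,0,0,0,255],[0,0,-5,0,0,0,255],[0,0,-7,0,0,0,255],[0,0,-10,0,0,0,255],[0,0,-13,0,0,0,255],[0,0,-13,0,0,0,255]]' 30; cat >> h.py <<'E'
def held():
    # lowest point of held spool seen by the scene camera, under the tool
    p0=Rt()[0]; c,p,d=snap('scene'); P=cloud(c,d); h=cv2.cvtColor(p,cv2.COLOR_RGB2HSV)
    f=(P[...,2]>.02)&(np.hypot(P[...,0]-p0[0],P[...,1]-p0[1])<.036)&(h[...,0]>8)&(h[...,0]<25)&(h[...,1]>90)
    q=P[f]; print('flange z', len(q), np.percentile(q[:,2],[1,10,50,90]).round(3), 'tcp',p0.round(4))
E
python3 -c "
from h import *
held(); carton(); go(.458,.372,.179,88.6)"
```

```text
time: 31.4
position: [0.4843, -0.016, 0.0499]
tcp_rot: [180.0, 0.0, 88.8]
ft_force: [0.3, -0.1, -0.7]
grip_width: 0.0879
gripper_force: 0.0
time: 32.2
position: [0.4842, -0.016, 0.0497]
tcp_rot: [180.0, 0.0, 88.8]
ft_force: [-0.5, -1.0, 3.6]
grip_width: 0.0533
gripper_force: 30.0
time: 33.0
position: [0.4865, -0.0161, 0.1833]
tcp_rot: [179.6, 0.0, 88.8]
ft_force: [0.3, -0.9, -0.9]
grip_width: 0.0531
gripper_force: 30.0
flange z 88 [0.168 0.171 0.173 0.184] tcp [ 0.4865 -0.0161  0.1833]
carton [0.5037 0.325 ] yaw -0.7 sides [0.188 0.193]
(1, -1) [0.5496 0.2779]
(1, 1) [0.5508 0.3709]
(-1, -1) [0.4566 0.279 ]
(-1, 1) [0.4578 0.372 ]
shift cm [38.73 -3.41  0.07] turn [0.001 0.    0.003]
```

```bash
python3 -m pendant '[[4,-0.4,0,0,0,0,255],[9,-0.9,0,0,0,0,255],[14,-1.4,0,0,0,0,255],[19,-1.9,0,0,0,0,255],[24,-2.4,0,0,0,0,255],[29,-2.9,0,0,0,0,255],[34,-3.2,0,0,0,0,255],[38.7,-3.2,0,0,0,0,255]]' 30; python3 -m pendant '[[0,0,0,0,0,0,255],[0,0,0,0,0,0,255],[0,0,0,0,0,0,255],[0,0,0,0,0,0,255],[0,0,0,0,0,0,255],[0,0,0,0,0,0,255],[0,0,0,0,0,0,255],[0,0,0,0,0,0,255]]';python3 -c "
from h import *
held();go(.458,.372,.0205,88.6)"
```

```text
time: 33.9
position: [0.4582, 0.3729, 0.1773]
tcp_rot: [-179.8, 0.1, 88.8]
ft_force: [0.6, 0.3, -1.0]
grip_width: 0.053
gripper_force: 30.0
time: 34.7
position: [0.4603, 0.3714, 0.1797]
tcp_rot: [180.0, -0.0, 88.8]
ft_force: [0.4, -0.8, -1.6]
grip_width: 0.0529
gripper_force: 30.0
flange z 168 [0.164 0.168 0.174 0.264] tcp [0.4603 0.3714 0.1797]
shift cm [ 0.04 -0.23 15.92] turn [ 0.    -0.     0.003]
```

Lower, release, rise, and go on to spool 3.

```bash
python3 -m pendant '[[0,-0.2,2.5,0,0,0,255],[0,-0.2,5,0,0,0,255],[0,-0.2,7.5,0,0,0,255],[0,-0.2,10,0,0,0,255],[0,-0.2,12,0,0,0,255],[0,-0.2,13.5,0,0,0,255],[0,-0.2,14.5,0,0,0,255],[0,-0.2,14.8,0,0,0,255]]' 30; python3 -m pendant '[[0,0,0.2,0,0,0,255],[0,0,0.4,0,0,0,255],[0,0,0.6,0,0,0,255],[0,0,0.8,0,0,0,255],[0,0,1,0,0,0,255],[0,0,1.1,0,0,0,255],[0,0,1.1,0,0,0,255],[0,0,1.1,0,0,0,255]]'
```

```text
time: 35.55
position: [0.4578, 0.3715, 0.0307]
tcp_rot: [-180.0, 0.0, 88.8]
ft_force: [0.2, -0.0, -0.6]
grip_width: 0.0536
gripper_force: 30.0
time: 36.35
position: [0.4582, 0.3718, 0.0208]
tcp_rot: [180.0, -0.0, 88.8]
ft_force: [0.4, 0.9, 1.8]
grip_width: 0.0532
gripper_force: 30.0
```

```bash
python3 -m pendant '[[0,0,0,0,0,0,0],[0,0,0,0,0,0,0],[0,0,0,0,0,0,0],[0,0,0,0,0,0,0],[0,0,-3,0,0,0,0],[0,0,-7,0,0,0,0],[0,0,-11,0,0,0,0],[0,0,-15.8,0,0,0,0]]' 30; python3 -m pendant '[[-5,0.4,0,0,0,0,0],[-10,0.8,0,0,0,0,0],[-15,1.2,0,0,0,0,0],[-20,1.6,0,0,0,0,0],[-25,2,0,0,0,0,0],[-30,2.4,0,0,0,0,0],[-35,2.8,0,0,0,0,0],[-40,3.2,0,0,0,0,0]]';python3 -m pendant '[[-3,0,0,0,0,0,0],[-6,0,0,0,0,0,0],[-6,0,0,0,0,0,0],[-6,0,0,0,0,0,0],[-6,0,0,0,0,0,0],[-6,0,0,0,0,0,0],[-6,0,0,0,0,0,0],[-6,0,0,0,0,0,0]]';python3 -c "
from h import *
spool(.4818,-.088)
carton()"
```

```text
time: 37.15
position: [0.4572, 0.371, 0.179]
tcp_rot: [-179.9, 0.1, 88.8]
ft_force: [0.4, 0.6, -0.6]
grip_width: 0.0882
gripper_force: 0.0
time: 37.95
position: [0.4815, -0.0296, 0.1788]
tcp_rot: [180.0, 0.0, 88.8]
ft_force: [0.7, -0.4, -0.3]
grip_width: 0.088
gripper_force: 0.0
time: 38.75
position: [0.4804, -0.087, 0.1786]
tcp_rot: [-180.0, -0.0, 88.9]
ft_force: [0.2, -0.4, -2.1]
grip_width: 0.0878
gripper_force: 0.0
tube 526 [ 0.4819 -0.0877  0.1304] [ 0.4819 -0.0876  0.1293]
shift cm [-0.05  0.15 12.9 ] turn [0.    0.    0.004]
carton [0.5038 0.3249] yaw -0.6 sides [0.188 0.193]
(1, -1) [0.5498 0.2779]
(1, 1) [0.5507 0.3709]
(-1, -1) [0.4568 0.2789]
(-1, 1) [0.4577 0.3719]
```

```bash
python3 -m pendant '[[-0.05,0.15,3,0,0,0,0],[-0.05,0.15,6,0,0,0,0],[-0.05,0.15,8.5,0,0,0,0],[-0.05,0.15,10.5,0,0,0,0],[-0.05,0.15,12,0,0,0,0],[-0.05,0.15,12.9,0,0,0,0],[-0.05,0.15,12.9,0,0,0,0],[-0.05,0.15,12.9,0,0,0,0]]' 30; python3 -m pendant '[[0,0,0,0,0,0,255],[0,0,0,0,0,0,255],[0,0,0,0,0,0,255],[0,0,0,0,0,0,255],[0,0,0,0,0,0,255],[0,0,0,0,0,0,255],[0,0,0,0,0,0,255],[0,0,0,0,0,0,255]]';  python3 -m pendant '[[0,0,-0.3,0,0,0,255],[0,0,-1,0,0,0,255],[0,0,-3,0,0,0,255],[0,0,-5,0,0,0,255],[0,0,-7,0,0,0,255],[0,0,-10,0,0,0,255],[0,0,-13,0,0,0,255],[0,0,-13,0,0,0,255]]' 30
python3 -c "
from h import *
held(); carton(); go(.5498,.278,.179,88.6)"
```

```text
time: 39.65
position: [0.4822, -0.0882, 0.0499]
tcp_rot: [180.0, 0.0, 88.8]
ft_force: [-0.1, 0.5, 0.3]
grip_width: 0.0878
gripper_force: 0.0
time: 40.45
position: [0.4824, -0.0883, 0.0498]
tcp_rot: [179.9, 0.0, 88.8]
ft_force: [1.3, 0.4, 4.5]
grip_width: 0.0543
gripper_force: 30.0
time: 41.25
position: [0.484, -0.0886, 0.1832]
tcp_rot: [179.6, 0.1, 88.8]
ft_force: [0.7, -0.2, -1.7]
grip_width: 0.0545
gripper_force: 30.0
flange z 83 [0.168 0.17  0.173 0.177] tcp [ 0.484  -0.0886  0.1832]
carton [0.5039 0.3249] yaw -0.5 sides [0.188 0.193]
(1, -1) [0.5499 0.278 ]
(1, 1) [0.5508 0.3709]
(-1, -1) [0.4569 0.2788]
(-1, 1) [0.4578 0.3718]
shift cm [36.75  6.05  0.06] turn [0.001 0.    0.003]
```

```bash
python3 -m pendant '[[4,0.6,0,0,0,0,255],[9,1.4,0,0,0,0,255],[14,2.2,0,0,0,0,255],[19,3,0,0,0,0,255],[24,4,0,0,0,0,255],[29,5,0,0,0,0,255],[33,5.6,0,0,0,0,255],[36.75,6.2,0,0,0,0,255]]' 30; python3 -m pendant '[[0,0,0,0,0,0,255],[0,0,0,0,0,0,255],[0,0,0,0,0,0,255],[0,0,0,0,0,0,255],[0,0,0,0,0,0,255],[0,0,0,0,0,0,255],[0,0,0,0,0,0,255],[0,0,0,0,0,0,255]]';python3 -c "
from h import *
held();go(.5499,.278,.0205,88.6)"
```

```text
time: 42.15
position: [0.5502, 0.2798, 0.177]
tcp_rot: [-179.8, 0.1, 88.9]
ft_force: [-0.1, -0.6, -2.1]
grip_width: 0.0542
gripper_force: 30.0
time: 42.95
position: [0.5516, 0.2777, 0.1797]
tcp_rot: [180.0, -0.0, 88.8]
ft_force: [0.2, -1.0, -1.9]
grip_width: 0.0543
gripper_force: 30.0
flange z 127 [0.164 0.167 0.171 0.263] tcp [0.5516 0.2777 0.1797]
shift cm [ 1.000e-02 -1.800e-01  1.592e+01] turn [ 0.    -0.     0.003]
```

```bash
python3 -m pendant '[[0,-0.2,2.5,0,0,0,255],[0,-0.2,5,0,0,0,255],[0,-0.2,7.5,0,0,0,255],[0,-0.2,10,0,0,0,255],[0,-0.2,12,0,0,0,255],[0,-0.2,13.5,0,0,0,255],[0,-0.2,14.5,0,0,0,255],[0,-0.2,14.8,0,0,0,255]]' 30; python3 -m pendant '[[0,0,0.2,0,0,0,255],[0,0,0.4,0,0,0,255],[0,0,0.6,0,0,0,255],[0,0,0.8,0,0,0,255],[0,0,1,0,0,0,255],[0,0,1.1,0,0,0,255],[0,0,1.1,0,0,0,255],[0,0,1.1,0,0,0,255]]'
```

```text
time: 43.8
position: [0.5492, 0.2779, 0.0306]
tcp_rot: [-179.9, 0.0, 88.8]
ft_force: [0.0, -0.2, -2.3]
grip_width: 0.0543
gripper_force: 30.0
time: 44.6
position: [0.5496, 0.2781, 0.0208]
tcp_rot: [180.0, -0.0, 88.8]
ft_force: [-0.9, 0.0, 2.3]
grip_width: 0.0543
gripper_force: 30.0
```

```bash
python3 -m pendant '[[0,0,0,0,0,0,0],[0,0,0,0,0,0,0],[0,0,0,0,0,0,0],[0,0,0,0,0,0,0],[0,0,-3,0,0,0,0],[0,0,-7,0,0,0,0],[0,0,-11,0,0,0,0],[0,0,-15.8,0,0,0,0]]' 30; python3 -m pendant '[[-5,-0.7,0,0,0,0,0],[-10,-1.4,0,0,0,0,0],[-15,-2.1,0,0,0,0,0],[-20,-2.8,0,0,0,0,0],[-25,-3.5,0,0,0,0,0],[-30,-4.3,0,0,0,0,0],[-35,-5,0,0,0,0,0],[-40,-5.8,0,0,0,0,0]]';python3 -m pendant '[[-2,-0.2,0,0,0,0,0],[-3.9,-0.2,0,0,0,0,0],[-3.9,-0.2,0,0,0,0,0],[-3.9,-0.2,0,0,0,0,0],[-3.9,-0.2,0,0,0,0,0],[-3.9,-0.2,0,0,0,0,0],[-3.9,-0.2,0,0,0,0,0],[-3.9,-0.2,0,0,0,0,0]]';python3 -c "
from h import *
spool(.48,-.16)
carton()"
```

```text
time: 45.4
position: [0.5486, 0.2775, 0.179]
tcp_rot: [-179.9, 0.1, 88.8]
ft_force: [1.3, 0.4, 0.3]
grip_width: 0.0875
gripper_force: 0.0
time: 46.2
position: [0.4834, -0.1185, 0.1788]
tcp_rot: [180.0, 0.0, 88.8]
ft_force: [1.5, -1.0, -0.2]
grip_width: 0.0876
gripper_force: 0.0
time: 47.0
position: [0.4812, -0.155, 0.1786]
tcp_rot: [180.0, -0.0, 88.8]
ft_force: [0.1, -0.1, 0.1]
grip_width: 0.0881
gripper_force: 0.0
tube 519 [ 0.4805 -0.1599  0.1304] [ 0.4806 -0.1597  0.1294]
shift cm [-0.46 -0.06 12.91] turn [0.    0.    0.004]
carton [0.5036 0.325 ] yaw -0.5 sides [0.189 0.193]
(1, -1) [0.5497 0.2781]
(1, 1) [0.5506 0.3711]
(-1, -1) [0.4567 0.2789]
(-1, 1) [0.4576 0.3719]
```

```bash
python3 -m pendant '[[-0.45,-0.05,3,0,0,0,0],[-0.45,-0.05,6,0,0,0,0],[-0.45,-0.05,8.5,0,0,0,0],[-0.45,-0.05,10.5,0,0,0,0],[-0.45,-0.05,12,0,0,0,0],[-0.45,-0.05,12.9,0,0,0,0],[-0.45,-0.05,12.9,0,0,0,0],[-0.45,-0.05,12.9,0,0,0,0]]' 30; python3 -m pendant '[[0,0,0,0,0,0,255],[0,0,0,0,0,0,255],[0,0,0,0,0,0,255],[0,0,0,0,0,0,255],[0,0,0,0,0,0,255],[0,0,0,0,0,0,255],[0,0,0,0,0,0,255],[0,0,0,0,0,0,255]]';  python3 -m pendant '[[0,0,-0.3,0,0,0,255],[0,0,-1,0,0,0,255],[0,0,-3,0,0,0,255],[0,0,-5,0,0,0,255],[0,0,-7,0,0,0,255],[0,0,-10,0,0,0,255],[0,0,-13,0,0,0,255],[0,0,-13,0,0,0,255]]' 30
python3 -c "
from h import *
held(); carton(); go(.4568,.279,.179,88.6)"
```

```text
time: 47.9
position: [0.4808, -0.1601, 0.0499]
tcp_rot: [180.0, 0.0, 88.8]
ft_force: [0.3, -0.7, -0.0]
grip_width: 0.0876
gripper_force: 0.0
time: 48.7
position: [0.4809, -0.1601, 0.0498]
tcp_rot: [180.0, 0.0, 88.8]
ft_force: [1.1, 0.9, 4.3]
grip_width: 0.0542
gripper_force: 30.0
time: 49.5
position: [0.4826, -0.1608, 0.1833]
tcp_rot: [179.6, 0.1, 88.8]
ft_force: [-0.1, 0.3, -1.3]
grip_width: 0.0542
gripper_force: 30.0
flange z 82 [0.169 0.17  0.172 0.176] tcp [ 0.4826 -0.1608  0.1833]
carton [0.5037 0.325 ] yaw -0.4 sides [0.188 0.193]
(1, -1) [0.5499 0.2782]
(1, 1) [0.5506 0.3712]
(-1, -1) [0.4569 0.2789]
(-1, 1) [0.4576 0.3719]
shift cm [43.83 -3.27  0.06] turn [0.001 0.    0.003]
```

```bash
python3 -m pendant '[[5,-0.4,0,0,0,0,255],[10,-0.8,0,0,0,0,255],[15,-1.2,0,0,0,0,255],[20,-1.6,0,0,0,0,255],[25,-2,0,0,0,0,255],[30,-2.4,0,0,0,0,255],[35,-2.8,0,0,0,0,255],[40,-3.1,0,0,0,0,255]]' 30; python3 -m pendant '[[2,0,0,0,0,0,255],[3.8,0,0,0,0,0,255],[3.8,0,0,0,0,0,255],[3.8,0,0,0,0,0,255],[3.8,0,0,0,0,0,255],[3.8,0,0,0,0,0,255],[3.8,0,0,0,0,0,255],[3.8,0,0,0,0,0,255]]';python3 -c "
from h import *
held();carton();go(.4569,.2789,.0205,88.6)"
```

```text
time: 50.4
position: [0.456, 0.2407, 0.1776]
tcp_rot: [-179.8, 0.1, 88.8]
ft_force: [0.6, -0.1, -1.8]
grip_width: 0.0542
gripper_force: 30.0
time: 51.2
position: [0.4589, 0.2768, 0.1797]
tcp_rot: [180.0, -0.0, 88.7]
ft_force: [-0.1, -0.0, -1.6]
grip_width: 0.054
gripper_force: 30.0
flange z 165 [0.164 0.166 0.171 0.262] tcp [0.4589 0.2768 0.1797]
carton [0.5046 0.3231] yaw -0.7 sides [0.186 0.189]
(1, -1) [0.5505 0.276 ]
(1, 1) [0.5516 0.369 ]
(-1, -1) [0.4575 0.2772]
(-1, 1) [0.4586 0.3702]
shift cm [ 0.18 -0.21 15.92] turn [ 0.    -0.     0.003]
```

```bash
python3 -m pendant '[[0.1,-0.2,2.5,0,0,0,255],[0.1,-0.2,5,0,0,0,255],[0.1,-0.2,7.5,0,0,0,255],[0.1,-0.2,10,0,0,0,255],[0.1,-0.2,12,0,0,0,255],[0.1,-0.2,13.5,0,0,0,255],[0.1,-0.2,14.5,0,0,0,255],[0.1,-0.2,14.8,0,0,0,255]]' 30; python3 -m pendant '[[0,0,0.2,0,0,0,255],[0,0,0.4,0,0,0,255],[0,0,0.6,0,0,0,255],[0,0,0.8,0,0,0,255],[0,0,1,0,0,0,255],[0,0,1.1,0,0,0,255],[0,0,1.1,0,0,0,255],[0,0,1.1,0,0,0,255]]'
```

```text
time: 52.1
position: [0.4563, 0.2781, 0.0306]
tcp_rot: [-179.9, 0.0, 88.8]
ft_force: [0.4, -0.9, -2.1]
grip_width: 0.0543
gripper_force: 30.0
time: 52.9
position: [0.4569, 0.2785, 0.0208]
tcp_rot: [180.0, -0.0, 88.8]
ft_force: [-0.9, -0.8, 2.9]
grip_width: 0.0541
gripper_force: 30.0
```

Release, rise, move aside and check everything.

```bash
python3 -m pendant '[[0,0,0,0,0,0,0],[0,0,0,0,0,0,0],[0,0,0,0,0,0,0],[0,0,0,0,0,0,0],[0,0,-3,0,0,0,0],[0,0,-7,0,0,0,0],[0,0,-11,0,0,0,0],[0,0,-15.8,0,0,0,0]]' 30; python3 -m pendant '[[-4,-1,-2,0,0,0,0],[-8,-2,-2,0,0,0,0],[-12,-3,-2,0,0,0,0],[-16,-4,-2,0,0,0,0],[-20,-5,-2,0,0,0,0],[-20,-5,-2,0,0,0,0],[-20,-5,-2,0,0,0,0],[-20,-5,-2,0,0,0,0]]'; python3 -c "
from h import *
c,p,d=snap('top');P=cloud(c,d)
q=P[(P[...,2]>.112)&(P[...,2]<.125)&(P[...,1]<-.21)&(P[...,1]>-.32)&(P[...,0]>.45)&(P[...,0]<.51)]; print('tab',q.mean(0))
cv2.imwrite('pics/e1.png',cv2.resize(p[125:265,105:345,::-1],None,fx=3,fy=3,interpolation=2))
c,p,d=snap('scene'); cv2.imwrite('pics/e2.png',cv2.resize(p[120:310,90:390,::-1],None,fx=2.6,fy=2.6,interpolation=2))"
```

```text
time: 53.7
position: [0.4559, 0.2778, 0.1792]
tcp_rot: [-179.9, 0.1, 88.8]
ft_force: [0.6, 0.2, 1.2]
grip_width: 0.0879
gripper_force: 0.0
time: 54.5
position: [0.4032, 0.0802, 0.1987]
tcp_rot: [180.0, -0.0, 88.8]
ft_force: [-0.8, 0.5, 0.7]
grip_width: 0.0877
gripper_force: 0.0
tab [ 0.47897488 -0.24645582  0.11763337]
```

View pics/e1.png

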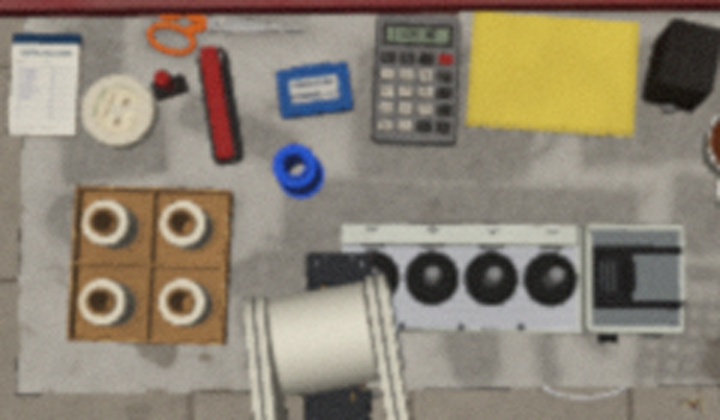

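View pics/e2.png

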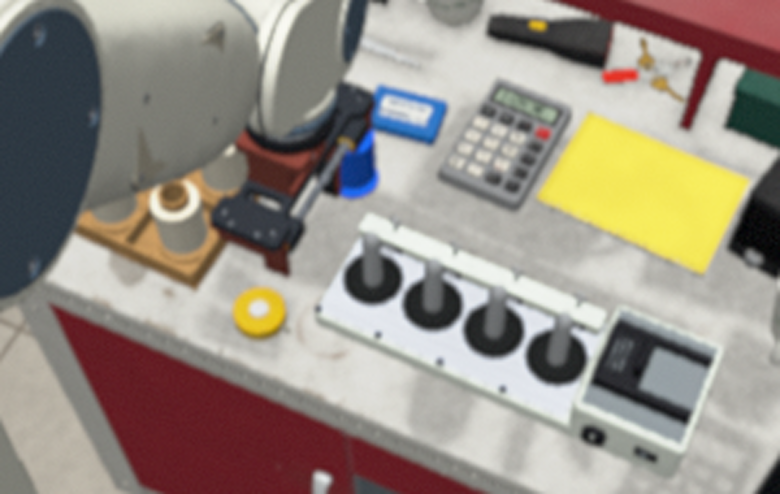

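All four spools stand upright, one to a cell. The spindles are empty, the catch is closed over the button and nothing else has moved.

```bash
python3 -c "
from station import *
print(job_done())"
```

```text
the job is handed in; nothing more can be done
None
```

The winder is unloaded and the job handed in at about 55 s: all four spools stand upright, one to a carton cell, the release button was pressed home, and the catch is slid back against its closed stop over the button.

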